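# Hook out the shear's offcut tray

### The arm

A 7-joint arm with a two-finger parallel gripper is mounted at the origin on the work surface. World frame = base frame: x ahead of the robot, y to its left, z up, the work surface at z = 0. Lengths are in m, angles in rad, forces in N, time in s.
With the tool pointing down it reaches from about 0.375 to 0.925 m from the base axis. Payload 3.1 kg.
Tool frame: the origin (TCP) lies on the centre line of the jaws, within the pads' length; the fingertips stand tip_extent ahead of it and the grasp point (between the pads) lies 2 mm behind it (tip_extent is the distance from the TCP to the fingertips, in m); z points along the fingers, y is the line along which they close (so a half turn about z gives the same grasp; the last joint's range is limited). The gripper opens to 85 mm and grips with 20 to 120 N. Pads are 22 mm wide; open, the fingers measure 114 mm over their backs; the gripper's body (76 mm by 85 mm) begins 54 mm behind the grasp point. The pads swing forward as they close: fully open they stand 13 mm farther back than shut.
Start: joints at [-1.344, 0.383, 0.044, 1.598, -0.018, 1.161, -0.05], TCP at [0.207, 0.616, 0.248] pointing down, gripper open.
Joint ranges: [-2.61, 2.61], [-0.41, 2.15], [-1.48, 1.57], [0, 2.5], [-1.57, 4.71], [0.05, 1.97], [-2.85, 2.85]. Speed limits (rad/s): [2.79, 2.79, 3.14, 3.14, 3.14, 3.14, 3.14].

### API

Orientations are given as [roll, pitch, yaw] about the fixed x, y, z axes, in that order (R = Rz(yaw) Ry(pitch) Rx(roll)).
In Python, from station import observe, snapshot, finish_job, look_for, tip_extent gives the robot as it stands. The module is installed in compiled form; this text tells all that it offers.
- The arm moves only by the tool arm_command, never from a script. Its argument "plan" is a list of rows, each an object of numbers: "tx", "ty", "tz": the shift along the tool's x, y, z each as a share of 120 mm, from -1 to 1; "wx", "wy", "wz": the turn, a rotation vector about the tool's x, y, z each as a share of 360 degrees, from -1 to 1. A call has 1 to 8 rows; each row is the pose to reach, as a shift and turn from the pose commanded when the call began, along the tool's axes at that moment, turning the shorter way round; what a row does not reach only later rows make up. A row lasts 1/12 s, in which the tool goes at most 41.7 mm and 7.16 degrees, less where a joint would pass 70% of its speed; a pose out of reach is approached as far as the arm can. A call with a number of a shift or a turn outside -1 to 1 is refused whole. A call with a gripper value outside its range is refused whole. "claw" is the closure, from -1 (fully open) to 1 (shut), so that 0 is half open, set as the call begins (left out, the last holds). The fingers move at their own pace and stop on an object; the grip force is fixed at half the most. Time passes only in rows, so rows that repeat a pose let the fingers close. It gives the time, the measured TCP pose, the force, the opening and the grip force at its end, in the units of the state.
- observe(): the state, without advancing time (a new reading comes with each control period).
- snapshot(name): name is "scene" or "top"; returns a dict with "img" (420x560x3 uint8, red, green, blue), "vfov" (degrees; the focal length in pixels is half the picture's height over the tangent of half this angle, whatever the lens; pixels are square), "cx", "cy" (the principal point, pixels), "origin" and "rotation" of the camera in the world. Camera axes: x right, y down, z forward; pixel columns grow to the right and rows downward; lengths in m; the calibration is good to about 2 mm. A picture is of the moment at which its call begins. There is no depth.
- finish_job(): hands the job in; it is judged then, once.
Trained networks look in the newest picture that a camera, given by its name, has taken for a name from the list of things; names that differ only in an ending like _2 or _b are one class to them, and where a whole thing is asked for, a point or a joint stands for the part that bears it (a point fixed in the world has none). Each returns a list of dicts, best first, with "conf" (0 to 1); they miss things now and then, are a little off and sometimes report something else, mostly with a low value. They report only what shows in the picture. A call takes as long as a camera call. They do not tell look-alikes from the thing itself.
- look_for(camera, target): "xyz" ([x, y, z] in m, in world coordinates, good to about 4 mm: the middle of the surface that is visible of it).
The state is a dict: "clock": time; "joint_pos": joint angles; "joint_vel": joint speeds; "tau": joint torques, N m; "eef_pos": TCP position; "tool_rot": TCP orientation; "contact_force": force on the tool from outside, world axes, zero at the start; "ft_torque": the same for the moment, N m; "finger_gap": finger opening in m; "grip_force": force on a finger pad.
Only numpy, scipy, OpenCV 4.12 (cv2) and the standard library are available. Lean on these libraries where they do the work, as an engineer would, in place of code of your own. Each camera call takes 0.05 s, during which the arm holds its last target. There are 200 camera calls.

### The job

The tray of sharp offcuts is pushed back in the bay of the bench shear. Take the hook tool from its wooden rest, drop its hook into the tray's red pull ring and drag the tray gently out, keeping it flat on the bench, until its back lip is felt to bear against the yellow stop bar, and keep it firmly there for a moment; then unhook without shoving the tray back and put the tool back in its rest. Touch the tray only with the hook, spill no offcut, pull with no more than 15 N, and leave the other things on the bench where they are.

Things in the scene. Friction and masses are not known exactly. Their poses are not given: they have to be found in the camera images.
- hook: Hook tool, 0.22 kg, centre of mass 15 to 30 mm ahead of its origin. Wooden handle bar 130 (x) x 20 (y) x 24 (z), origin at its centre. A steel shank 8 thick runs on from its front end along +x to x = 125, then bends straight down (-z) from z = -10 to -42 and slightly back to the tip. It starts in its rest, z up, hook hanging down.
- hook_tip (a point): Centre of the hook's round end, at (120, 0, -50) in the hook tool's frame; the steel ends 4 mm below it.
- rest: Fixed dark wooden rest; origin under its centre, x along the seated tool (hook overhangs at +x). Base 150 x 70 x 10; two posts 10 thick at x = -48 and +48, each with a level floor at z = 63 for the handle between flared cheeks up to z = 86, 25 wide at the bottom, 47 at the top. Between the posts (86 clear) the handle can be gripped across y from above.
- rest_seat (a point): Where the origin of the hook tool lies when the tool is seated in the rest: (0, 0, 75) in the rest's frame, axes parallel. The tool starts there.
- bay: Fixed blue bay, open on top and in front; origin on the bench top, x points inwards, so the tray comes out along -x. Side walls 6 thick, 44 high, inner faces at y = -63 and +63, from x = -100 to +110; back wall at x = 114, behind it the shear, 155 high. No floor: the tray slides on the bench.
- bay_mouth (a point): Middle of the bay's open end, on the bench top, at (-100, 0, 0) in the bay's frame. Across the bay's walls, over the tray, a rigid yellow stop bar (10 x 10 mm, z = 46 to 56) is clamped. It is set anew each time and not measured: its inner face, which the tray's lip meets, lies 107 to 159 mm inwards (+x) of this point. The force rises fast when the lip meets it.
- tray: Loose aluminium tray 160 (x) x 120 (y) x 36 high, walls 3; origin under its centre, x pointing into the bay. Its back wall is raised to z = 62 (the lip, inner face at x = 77) and meets the stop bar. In front a flat red pull ring of 6 mm bar lies level at z = 30. 0.4 to 0.8 kg; it drags with about 2 to 7 N. It starts at x = 20 to 30 in the bay.
- ring (a point): Centre of the clear opening of the pull ring, at (-97, 0, 30) in the tray's frame. The opening is 27 to 31 long in x (from the tray's front face at x = -80 to the ring's outer bar at x = -111) and 32 wide in y.
- lip (a point): Point on the inner (front) face of the raised back lip at mid width, (77, 0, 51) in the tray's frame; it touches the stop bar's inner face when the tray is fully out.
- offcut_a: Loose steel offcut 45 x 22 x 10 lying in the tray, 70 g; origin under its centre.
- offcut_b: Loose brass offcut 30 x 30 x 12 lying in the tray, 80 g; origin under its centre.
- hammer: Loose hammer lying flat on the bench near its far edge; a bystander, to be left alone. Origin under its middle.
- wrench: Loose wrench lying flat on the bench near the robot; a bystander, to be left alone. Origin under its middle.
- oil: Loose blue oil bottle, 52 across x 130 high; a bystander, to be left alone. Origin under its middle.
- screws: Loose amber jar, 60 across x 75 high; a bystander, to be left alone. Origin under its middle.
- mug: Loose blue mug, 76 across x 90 high; a bystander, to be left alone. Origin under its middle.
- brush: Loose hand brush lying on the bench; a bystander, to be left alone. Origin under its middle.
Mind the look-alikes: they are no part of the job. Of the things that look like the hook, the largest one is meant.

How it is judged:
On the way, in this order (a step that is already met when the one before it is completed fails the run):
1. the hook's tip is down inside the pull ring (x of hook_tip in the frame of tray between -0.114 and -0.082 m and y of hook_tip in the frame of tray between -0.018 and 0.018 m and z of hook_tip in the frame of tray below 0.027 m), for 0.2 s.
2. with the hook still in the ring, the tray's lip bears on the stop bar with more than 3 N, without a break for 0.3 s (all of step 1 and x of tray in the frame of bay below -0.008 m and contact force between tray and stopbar_c0 above 3 N), for 0.3 s.
At the end, for the whole second after the job is handed in: The tray stands still flat on the bench with its back lip within about 5 mm of the stop bar, and the hook tool lies still and released in its rest as at the start (within 20 mm and 0.15 rad, hook down) (distance between lip and stopbar_c0 below 0.0105 m and linear speed of each of tray, hook below 0.01 m/s and angle between tray's own z axis and vertical below 0.05 rad and distance between hook and rest_seat below 0.02 m and angle between hook's own z axis and vertical below 0.15 rad and angle between the x axis of hook and the x axis of rest, either way round below 0.15 rad and x of hook_tip in the frame of rest above 0 m); the robot touches nothing.
It fails at once if the robot itself touches the tray (contact force between any of the fingers, the arm and tray above 0.5 N).
It fails at once if the hook pulls or presses on the tray with more than 15 N (contact force between hook and tray above 15 N).
It fails at once if the tray is lifted or tipped (angle between tray's own z axis and vertical above 0.15 rad or height (world z) of tray above 0.012 m).
It fails at once if an offcut leaves the tray ((horizontal distance between offcut_a and tray above 0.11 m or z of offcut_a in the frame of tray above 0.04 m) or (horizontal distance between offcut_b and tray above 0.11 m or z of offcut_b in the frame of tray above 0.04 m)).
It fails at once if a bystander is moved more than 30 mm (distance of any of hammer, wrench, oil, screws, mug, brush from where it was at the start of the episode above 0.03 m).
It also fails if it takes over 72 s, if anything falls off the work surface, if the arm or the gripper's body presses on something with over 40 N, if the wrist force passes 120 N, or if a joint passes its speed limit or range.

## Working session

There is one attempt and no reset: what is moved stays moved. The work goes in short steps, Python scripts to look and compute and a tool call to move; the robot and the scene stay as the last step left them, time stands still between calls to the robot, and variables do not carry over. Pictures are saved under pics/ and viewed, at most 10 in all, crops included, and the job is handed in when it is done.

Besides the shell and the picture viewer there is one more tool, called after "Call:" as a command line: name --argument value ..., lists and objects as JSON in quotes. arm_command: Moves the arm, as the interface text tells. Shift numbers are shares of 120 mm and turn numbers shares of 360 degrees, none past 1 either way. Its arguments: {"type":"object","properties":{"plan":{"type":"array","items":{"type":"object","properties":{"tx":{"type":"number","minimum":-1,"maximum":1},"ty":{"type":"number","minimum":-1,"maximum":1},"tz":{"type":"number","minimum":-1,"maximum":1},"wx":{"type":"number","minimum":-1,"maximum":1},"wy":{"type":"number","minimum":-1,"maximum":1},"wz":{"type":"number","minimum":-1,"maximum":1}}}},"claw":{"type":"number"}},"required":["plan"]}

```bash
mkdir -p pics; cat > h.py <<'E'
import numpy as np,cv2
from station import *
def snap(c,n):
    s=snapshot(c); cv2.imwrite(f'pics/{n}.png',s['img'][:,:,::-1]); return s
def foc(s): return s['img'].shape[0]/2/np.tan(np.radians(s['vfov'])/2)
def ray(s,u,v):
    d=np.array([(u-s['cx'])/foc(s),(v-s['cy'])/foc(s),1]); return np.array(s['origin']),np.array(s['rotation'])@d
def atz(s,u,v,z):
    o,d=ray(s,u,v); return o+d*(z-o[2])/d[2]
def proj(s,p):
    q=np.array(s['rotation']).T@(np.array(p)-s['origin']); return q[:2]/q[2]*foc(s)+[s['cx'],s['cy']]
def tri(a,b):
    (o,d),(p,e)=ray(*a),ray(*b); A=np.stack([d,-e],1); t=np.linalg.lstsq(A,p-o,rcond=None)[0]
    x,y=o+d*t[0],p+e*t[1]; return (x+y)/2,np.linalg.norm(x-y)
E
python3 - <<'E'
from h import *
np.set_printoptions(precision=4,suppress=True)
print(observe(),tip_extent)
S={c:snap(c,c+'0') for c in('scene','top')}
for c in S: print(c,S[c]['origin'],S[c]['rotation'],S[c]['vfov'],S[c]['cx'],S[c]['cy'])
for t in ['hook','hook_tip','rest','bay','tray','ring','lip','hammer','wrench','oil','screws','mug','brush']:
  for c in S:
    print(t,c,[(np.round(r['xyz'],3).tolist(),round(r['conf'],2),proj(S[c],r['xyz']).round().tolist()) for r in look_for(c,t)])
E
```

```text
{'clock': 0.0, 'joint_pos': array([-1.3438,  0.3839,  0.0438,  1.5996, -0.0179,  1.1612, -0.0499]), 'joint_vel': array([ 0.0002,  0.0013, -0.0014,  0.0001, -0.0035,  0.0007,  0.0001]), 'tau': array([ -0.0007, -43.3471,   1.0241, -24.9512,   0.0106,   0.0116,
        -0.    ]), 'eef_pos': array([0.2071, 0.6151, 0.2469]), 'tool_rot': array([-3.1389,  0.0001,  2.8168]), 'contact_force': array([0.091 , 0.0402, 0.0394]), 'ft_torque': array([ 0.0464, -0.0422, -0.0054]), 'grip_force': 0.0, 'finger_gap': 0.08529118383533303} 0.017
scene [ 1.6493 -0.2469  0.8205] [-2.1401  0.0002  1.3272] 49.68371652070017 281.7897285055413 208.76907183554312
top [0.3304 0.0422 1.1713] [-2.9624  0.0163 -1.588 ] 46.116320436864974 278.00005782729926 213.51298732617323Traceback (most recent call last):
  File "<stdin>", line 8, in <module>
  File "h.py", line 11, in proj
    q=np.array(s['rotation']).T@(np.array(p)-s['origin']); return q[:2]/q[2]*foc(s)+[s['cx'],s['cy']]
                                                                  ~^^^^
IndexError: invalid index to scalar variable.
```

```bash
sed -i "s/np.array(s\['rotation'\])/R(s)/; s/^def foc/from scipy.spatial.transform import Rotation\ndef R(s): return Rotation.from_euler('xyz',s['rotation']).as_matrix()\ndef foc/" h.py
python3 - <<'E'
from h import *
S={c:snap(c,c+'0') for c in('scene','top')}
for t in ['hook','hook_tip','rest','bay','tray','ring','lip','hammer','wrench','oil','screws','mug','brush']:
  for c in S:
    print(t,c,[(np.round(r['xyz'],3).tolist(),round(r['conf'],2),proj(S[c],r['xyz']).round().tolist()) for r in look_for(c,t)])
E
```

```text
hook scene [([0.502, 0.295, 0.011], 0.62, [358.0, 212.0]), ([0.526, 0.142, 0.006], 0.54, [315.0, 224.0]), ([0.509, 0.297, 0.085], 0.53, [361.0, 194.0])]
hook top [([0.477, 0.304, 0.085], 0.85, [167.0, 238.0]), ([0.528, 0.141, 0.014], 0.67, [243.0, 219.0]), ([0.525, -0.324, 0.069], 0.6, [446.0, 212.0]), ([0.297, 0.21, 0.013], 0.58, [214.0, 319.0])]
hook_tip scene [([0.508, 0.302, 0.083], 0.55, [363.0, 194.0]), ([0.532, 0.146, 0.009], 0.45, [317.0, 224.0])]
hook_tip top [([0.476, 0.304, 0.087], 0.79, [167.0, 239.0]), ([0.3, 0.216, 0.013], 0.7, [211.0, 318.0]), ([0.376, -0.279, 0.076], 0.17, [432.0, 279.0])]
rest scene [([0.501, 0.296, 0.014], 0.88, [358.0, 211.0])]
rest top [([0.454, 0.298, 0.012], 0.69, [177.0, 251.0])]
bay scene [([0.591, -0.322, 0.048], 0.62, [164.0, 247.0])]
bay top [([0.528, -0.322, 0.071], 0.67, [446.0, 211.0]), ([0.406, 0.036, 0.01], 0.56, [288.0, 270.0])]
tray scene [([0.5, -0.185, 0.012], 0.87, [211.0, 232.0])]
tray top [([0.552, -0.188, 0.002], 0.68, [380.0, 208.0]), ([0.527, -0.162, 0.016], 0.24, [371.0, 217.0])]
ring scene [([0.499, -0.185, 0.009], 0.83, [2
[... 281 characters left out ...]
.0, 180.0])]
hammer top [([0.753, 0.1, 0.019], 0.9, [259.0, 128.0])]
wrench scene [([0.404, 0.03, 0.008], 0.63, [272.0, 208.0])]
wrench top [([0.405, 0.036, 0.009], 0.67, [288.0, 271.0])]
oil scene [([0.768, -0.102, 0.071], 0.57, [253.0, 268.0])]
oil top [([0.74, -0.096, 0.086], 0.92, [342.0, 122.0])]
screws scene []
screws top [([0.376, -0.28, 0.072], 0.93, [432.0, 279.0]), ([0.522, -0.319, 0.07], 0.44, [444.0, 214.0])]
mug scene [([0.76, 0.312, 0.068], 0.72, [401.0, 244.0])]
mug top [([0.745, 0.327, 0.046], 0.6, [164.0, 129.0]), ([0.742, -0.093, 0.087], 0.37, [341.0, 120.0])]
brush scene [([0.323, 0.441, 0.02], 0.59, [377.0, 179.0])]
brush top [([0.308, 0.444, 0.018], 0.8, [112.0, 316.0])]
```

View pics/scene0.png

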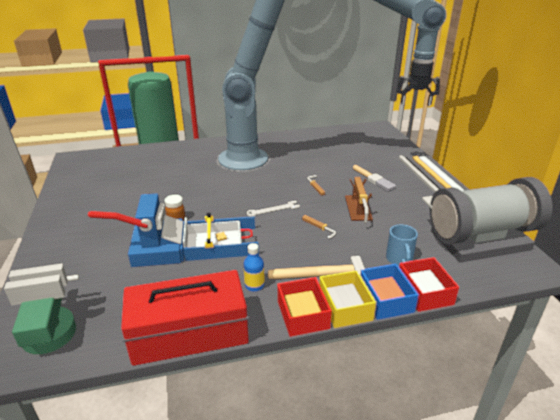

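View pics/top0.png

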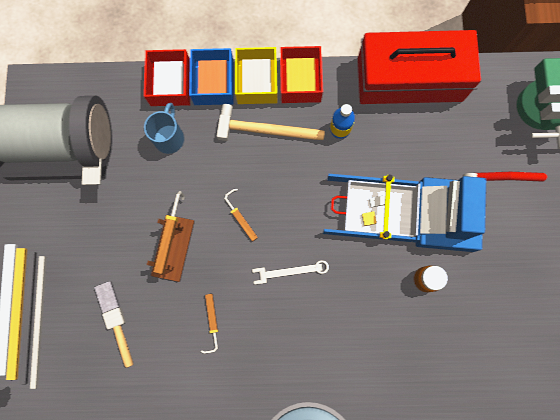

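The pictures show three hook-like tools. In the top view they are at (168,236), lying in the wooden rest, at (240,215) and at (211,322), both small and loose on the bench. I choose the large one in the rest. The bay is at (405,210), with the red ring at (338,205) and the yellow bar at (388,207).

```bash
python3 - <<'E'
import cv2,numpy as np
t=cv2.imread('pics/top0.png');s=cv2.imread('pics/scene0.png')
a=cv2.resize(t[180:290,130:210],(400,550),interpolation=cv2.INTER_CUBIC)
b=cv2.resize(s[165:235,335:385],(393,550),interpolation=cv2.INTER_CUBIC)
cv2.imwrite('pics/rest.png',np.hstack([a,b]))
a=cv2.resize(t[165:255,320:490],(790,418)[0:2],interpolation=cv2.INTER_CUBIC)
cv2.imwrite('pics/bay.png',a)
E
```

```text
(no output)
```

View pics/rest.png

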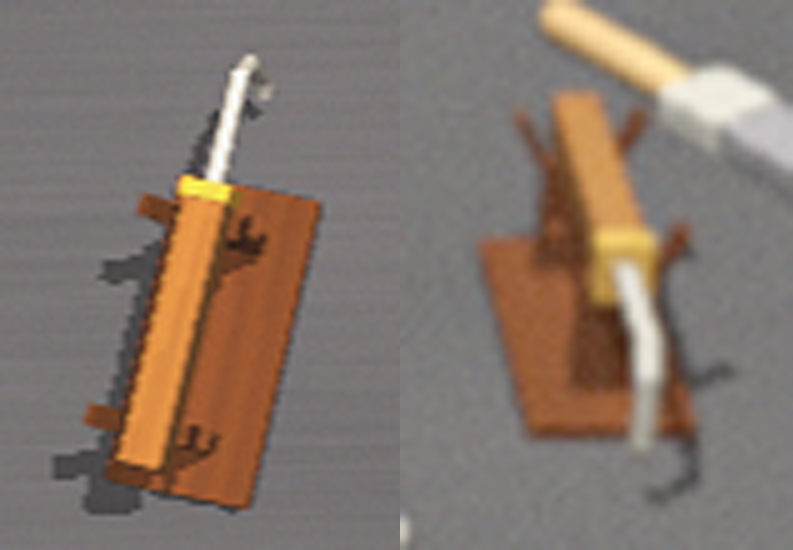

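View pics/bay.png

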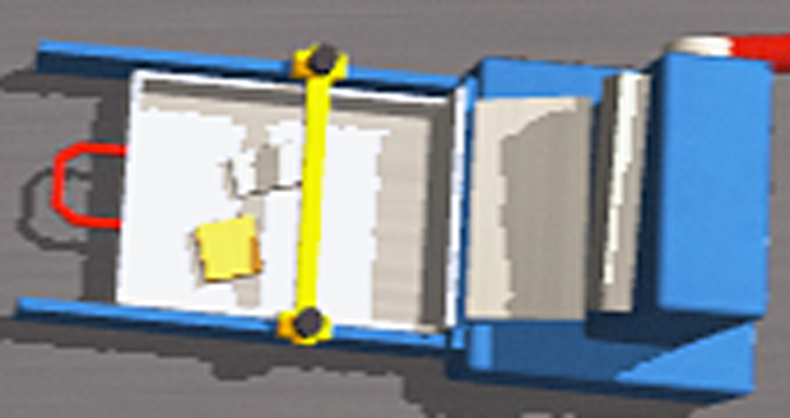

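Left panel: the large hook lies in the rest, its handle running from (206,182) to (140,466) in the crop, with the hook end at the top. The second picture shows the tray with the red ring opening at about (92,186) and the yellow bar at about x 315.

```bash
python3 - <<'E'
from h import *
np.set_printoptions(precision=4,suppress=True)
T=snapshot('top');S=snapshot('scene')
r=lambda x,y:(130+x/5,180+y/5); b=lambda x,y:(320+x/4.647,165+y/4.647)
q=lambda x,y:(335+(x-400)/7.86,165+y/7.86)
for n,a,c in[('front',(206,182),(625,235)),('back',(140,466),(578,95)),('bend',(250,60),(648,335))]:
    print(n,tri((T,*r(*a)),(S,*q(*c))),atz(T,*r(*a),.087 if n!='bend' else .069))
f=atz(T,*r(206,182),.087);k=atz(T,*r(140,466),.087);d=f-k
print('handle mid',(f+k)/2,np.linalg.norm(d),np.degrees(np.arctan2(d[1],d[0])))
P={}
for n,x,y,z in[('wallU f',38,50,.044),('wallU b',478,85,.044),('wallL f',20,306,.044),('wallL b',450,345,.044),('trayfU',135,72,.036),('trayfL',118,303,.036),('lipU',467,85,.062),('lipL',447,330,.062),('ringc',92,186,.03),('ringout',56,186,.03),('barU',328,85,.056),('barL',318,310,.056)]:
    P[n]=atz(T,*b(x,y),z);print(n,P[n])
for a,c in[('wallU b','wallU f'),('wallL b','wallL f'),('trayfU','trayfL'),('lipU','lipL')]:
    d=P[a]-P[c];print(a,np.degrees(np.arctan2(d[1],d[0])),np.linalg.norm(d))
E
```

```text
front (array([0.5251, 0.296 , 0.0898]), np.float64(0.0018460270376954603)) [0.5253 0.2958 0.087 ]
back (array([0.4002, 0.3255, 0.0829]), np.float64(0.004731837225982549)) [0.3992 0.3221 0.087 ]
bend (array([0.5832, 0.2808, 0.0804]), np.float64(0.004740759649597859)) [0.585  0.2809 0.069 ]
handle mid [0.4623 0.309  0.087 ] 0.12877218534004745 -11.809730086093406
wallU f [ 0.6226 -0.0625  0.044 ]
wallU b [ 0.5997 -0.2827  0.044 ]
wallL f [ 0.4921 -0.0489  0.044 ]
wallL b [ 0.4685 -0.2598  0.044 ]
trayfU [ 0.6121 -0.112   0.036 ]
trayfL [ 0.4938 -0.0985  0.036 ]
lipU [ 0.5956 -0.2721  0.062 ]
lipL [ 0.4737 -0.2541  0.062 ]
ringc [ 0.5547 -0.0885  0.03  ]
ringout [ 0.5551 -0.0703  0.03  ]
barU [ 0.5985 -0.2049  0.056 ]
barL [ 0.4855 -0.1935  0.056 ]
wallU b -95.9312007050813 0.22142823359097286
wallL b -96.370855225638 0.2122284748334618
trayfU -6.529282628150689 0.11912426349525475
lipU -8.415019191573817 0.12321750559672703
```

Call:
arm_command --plan '[{"tx":-0.32,"ty":-0.19},{"tx":-0.65,"ty":-0.385},{"tx":-0.97,"ty":-0.577},{"tx":-0.97,"ty":-0.577},{"tx":-0.97,"ty":-0.577}]' --claw -1

```text
schema error: expected keys tx, ty, tz, wx, wy, wz
```

Call:
arm_command --plan '[{"tx":-0.32,"ty":-0.19},{"tx":-0.65,"ty":-0.385},{"tx":-0.97,"ty":-0.577},{"tx":-0.97,"ty":-0.577},{"tx":-0.97,"ty":-0.577}]'

```text
schema error: expected keys tx, ty, tz, wx, wy, wz
```

Call:
arm_command --plan '[{"tx":-0.32,"ty":-0.19},{"tx":-0.65,"ty":-0.385},{"tx":-0.97,"ty":-0.577,"wz":-0.019},{"tx":-0.97,"ty":-0.577,"wz":-0.019},{"tx":-0.97,"ty":-0.577,"wz":-0.019},{"tx":-0.97,"ty":-0.577,"wz":-0.019}]'

```text
schema error: expected keys tx, ty, tz, wx, wy, wz
```

All six keys are needed in every row.

Call:
arm_command --plan '[{"tx":-0.32,"ty":-0.19,"tz":0,"wx":0,"wy":0,"wz":0},{"tx":-0.65,"ty":-0.385,"tz":0,"wx":0,"wy":0,"wz":0},{"tx":-0.97,"ty":-0.577,"tz":0,"wx":0,"wy":0,"wz":0},{"tx":-0.97,"ty":-0.577,"tz":0,"wx":0,"wy":0,"wz":0},{"tx":-0.97,"ty":-0.577,"tz":0,"wx":0,"wy":0,"wz":0}]' --claw -1

```text
clock: 2.07
eef_pos: [0.3013, 0.5086, 0.2486]
tool_rot: [-3.141, 0.003, 2.807]
contact_force: [0.2, 0.5, 0.7]
finger_gap: 0.0854
grip_force: 0.0
```

Call:
arm_command --plan '[{"tx":-0.32,"ty":-0.19,"tz":0,"wx":0,"wy":0,"wz":0},{"tx":-0.65,"ty":-0.385,"tz":0,"wx":0,"wy":0,"wz":0},{"tx":-0.97,"ty":-0.577,"tz":0,"wx":0,"wy":0,"wz":0},{"tx":-0.97,"ty":-0.577,"tz":0,"wx":0,"wy":0,"wz":0},{"tx":-0.97,"ty":-0.577,"tz":0,"wx":0,"wy":0,"wz":0}]'

```text
clock: 2.48
eef_pos: [0.3876, 0.4068, 0.2486]
tool_rot: [-3.141, 0.002, 2.808]
contact_force: [-0.3, -0.7, 0.7]
finger_gap: 0.0852
grip_force: 0.0
```

Call:
arm_command --plan '[{"tx":-0.32,"ty":-0.19,"tz":0,"wx":0,"wy":0,"wz":0},{"tx":-0.65,"ty":-0.385,"tz":0,"wx":0,"wy":0,"wz":0},{"tx":-0.97,"ty":-0.577,"tz":0,"wx":0,"wy":0,"wz":-0.019},{"tx":-0.97,"ty":-0.577,"tz":0,"wx":0,"wy":0,"wz":-0.019},{"tx":-0.97,"ty":-0.577,"tz":0,"wx":0,"wy":0,"wz":-0.019},{"tx":-0.97,"ty":-0.577,"tz":0,"wx":0,"wy":0,"wz":-0.019}]'

```text
clock: 2.98
eef_pos: [0.4717, 0.3091, 0.2483]
tool_rot: [3.14, -0.001, 2.936]
contact_force: [0.2, 0.3, 0.3]
finger_gap: 0.0854
grip_force: 0.0
```

Call:
arm_command --plan '[{"tx":0,"ty":-0.016,"tz":0.33,"wx":0,"wy":0,"wz":0},{"tx":0,"ty":-0.016,"tz":0.66,"wx":0,"wy":0,"wz":0},{"tx":0,"ty":-0.016,"tz":1,"wx":0,"wy":0,"wz":0},{"tx":0,"ty":-0.016,"tz":1,"wx":0,"wy":0,"wz":0},{"tx":0,"ty":-0.016,"tz":1,"wx":0,"wy":0,"wz":0}]'

```text
clock: 3.4
eef_pos: [0.4678, 0.3075, 0.1259]
tool_rot: [-3.137, -0.005, 2.941]
contact_force: [-0.6, 0.8, 0.7]
finger_gap: 0.0853
grip_force: 0.0
```

```bash
python3 - <<'E'
from h import *
a=snap('scene','s1')['img'][120:240,300:430,::-1]
cv2.imwrite('pics/s1c.png',cv2.resize(a,(650,600),interpolation=cv2.INTER_CUBIC))
E
```

```text
(no output)
```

View pics/s1c.png

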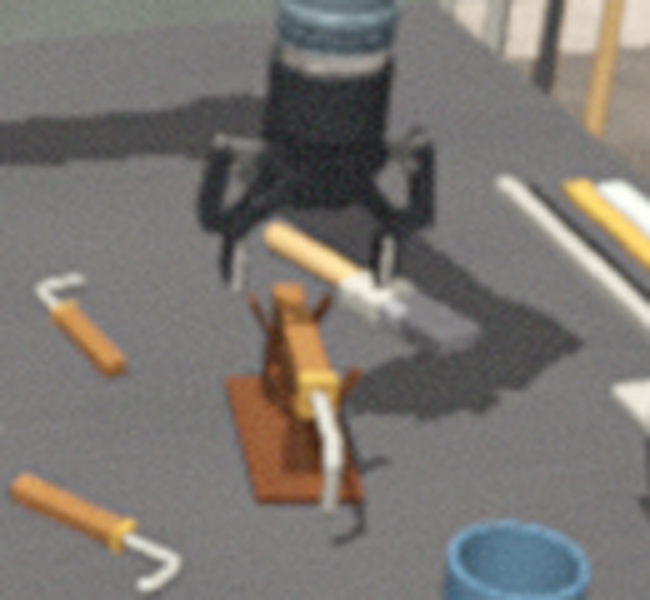

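The open fingers, at (235,280) and (385,280), straddle the handle line. The hook in the rest is clearly larger than the two loose ones, at (80,330) and (95,530).

Call:
arm_command --plan '[{"tx":0,"ty":0,"tz":0.2,"wx":0,"wy":0,"wz":0},{"tx":0,"ty":0,"tz":0.35,"wx":0,"wy":0,"wz":0},{"tx":0,"ty":0,"tz":0.48,"wx":0,"wy":0,"wz":0},{"tx":0,"ty":0,"tz":0.48,"wx":0,"wy":0,"wz":0},{"tx":0,"ty":0,"tz":0.48,"wx":0,"wy":0,"wz":0},{"tx":0,"ty":0,"tz":0.48,"wx":0,"wy":0,"wz":0}]'

```text
clock: 3.95
eef_pos: [0.4735, 0.3079, 0.0736]
tool_rot: [3.137, 0.003, 2.937]
contact_force: [0.0, -0.1, 0.4]
finger_gap: 0.0853
grip_force: 0.0
```

Call:
arm_command --plan '[{"tx":0,"ty":0,"tz":0,"wx":0,"wy":0,"wz":0},{"tx":0,"ty":0,"tz":0,"wx":0,"wy":0,"wz":0},{"tx":0,"ty":0,"tz":0,"wx":0,"wy":0,"wz":0},{"tx":0,"ty":0,"tz":0,"wx":0,"wy":0,"wz":0},{"tx":0,"ty":0,"tz":0,"wx":0,"wy":0,"wz":0},{"tx":0,"ty":0,"tz":0,"wx":0,"wy":0,"wz":0},{"tx":0,"ty":0,"tz":0,"wx":0,"wy":0,"wz":0},{"tx":0,"ty":0,"tz":0,"wx":0,"wy":0,"wz":0}]' --claw 1

```text
clock: 4.62
eef_pos: [0.4721, 0.3065, 0.0712]
tool_rot: [3.14, 0.001, 2.936]
contact_force: [-0.7, 0.7, 3.3]
finger_gap: 0.0193
grip_force: 59.3
```

Call:
arm_command --plan '[{"tx":0,"ty":0,"tz":-0.1,"wx":0,"wy":0,"wz":0},{"tx":0,"ty":0,"tz":-0.3,"wx":0,"wy":0,"wz":0},{"tx":0,"ty":0,"tz":-0.55,"wx":0,"wy":0,"wz":0},{"tx":0,"ty":0,"tz":-0.8,"wx":0,"wy":0,"wz":0},{"tx":0,"ty":0,"tz":-1,"wx":0,"wy":0,"wz":0},{"tx":0,"ty":0,"tz":-1,"wx":0,"wy":0,"wz":0}]'

```text
clock: 5.12
eef_pos: [0.4748, 0.3074, 0.1965]
tool_rot: [3.134, 0.006, 2.936]
contact_force: [1.5, -0.2, -1.6]
finger_gap: 0.019
grip_force: 59.3
```

Call:
arm_command --plan '[{"tx":-0.08,"ty":-0.14,"tz":0,"wx":0,"wy":0,"wz":0},{"tx":-0.21,"ty":-0.36,"tz":0,"wx":0,"wy":0,"wz":0},{"tx":-0.32,"ty":-0.54,"tz":0,"wx":0,"wy":0,"wz":0},{"tx":-0.42,"ty":-0.72,"tz":0,"wx":0,"wy":0,"wz":0}]'

```text
clock: 5.45
eef_pos: [0.5023, 0.2087, 0.1891]
tool_rot: [-3.139, -0.002, 2.936]
contact_force: [0.7, -0.8, -1.7]
finger_gap: 0.0192
grip_force: 59.1
```

Call:
arm_command --plan '[{"tx":-0.05,"ty":-0.09,"tz":0,"wx":0,"wy":0,"wz":0.015},{"tx":-0.1,"ty":-0.18,"tz":0,"wx":0,"wy":0,"wz":0.03},{"tx":-0.16,"ty":-0.27,"tz":0,"wx":0,"wy":0,"wz":0.045},{"tx":-0.21,"ty":-0.36,"tz":0,"wx":0,"wy":0,"wz":0.06},{"tx":-0.26,"ty":-0.45,"tz":0,"wx":0,"wy":0,"wz":0.075},{"tx":-0.32,"ty":-0.54,"tz":0,"wx":0,"wy":0,"wz":0.09},{"tx":-0.37,"ty":-0.63,"tz":0,"wx":0,"wy":0,"wz":0.105},{"tx":-0.42,"ty":-0.72,"tz":0,"wx":0,"wy":0,"wz":0.117}]'

```text
clock: 6.12
eef_pos: [0.5336, 0.1149, 0.189]
tool_rot: [-3.138, -0.001, 2.196]
contact_force: [0.2, 1.0, -1.8]
finger_gap: 0.0191
grip_force: 59.0
```

Call:
arm_command --plan '[{"tx":-0.1,"ty":-0.03,"tz":0,"wx":0,"wy":0,"wz":0.015},{"tx":-0.2,"ty":-0.06,"tz":0,"wx":0,"wy":0,"wz":0.03},{"tx":-0.3,"ty":-0.1,"tz":0,"wx":0,"wy":0,"wz":0.045},{"tx":-0.4,"ty":-0.13,"tz":0,"wx":0,"wy":0,"wz":0.06},{"tx":-0.5,"ty":-0.16,"tz":0,"wx":0,"wy":0,"wz":0.075},{"tx":-0.6,"ty":-0.19,"tz":0,"wx":0,"wy":0,"wz":0.09},{"tx":-0.7,"ty":-0.22,"tz":0,"wx":0,"wy":0,"wz":0.105},{"tx":-0.794,"ty":-0.25,"tz":0,"wx":0,"wy":0,"wz":0.117}]'

```text
clock: 6.78
eef_pos: [0.5656, 0.0205, 0.1891]
tool_rot: [-3.138, 0.001, 1.461]
contact_force: [0.5, -0.2, -1.1]
finger_gap: 0.019
grip_force: 59.0
```

```bash
python3 - <<'E'
from h import *
np.set_printoptions(precision=4,suppress=True)
S={c:snap(c,c+'2') for c in('scene','top')}
o=observe();print(o['eef_pos'],o['tool_rot'],o['contact_force'])
a=S['top']['img'][160:260,270:410,::-1];b=S['scene']['img'][150:270,130:290,::-1]
cv2.imwrite('pics/c2.png',np.vstack([cv2.resize(a,(420,300),interpolation=cv2.INTER_CUBIC),cv2.resize(b,(420,300),interpolation=cv2.INTER_CUBIC)]))
for t in['hook_tip','ring']:
  for c in S: print(t,c,[(np.round(r['xyz'],3).tolist(),round(r['conf'],2),proj(S[c],r['xyz']).round().tolist()) for r in look_for(c,t)])
E
```

```text
[0.5659 0.0182 0.1894] [-3.1394  0.003   1.4617] [ 0.66   -0.4184 -2.3946]
hook_tip scene [([0.572, 0.003, 0.196], 0.93, [276.0, 184.0]), ([0.531, 0.146, 0.009], 0.73, [317.0, 224.0])]
hook_tip top [([0.298, 0.217, 0.014], 0.96, [210.0, 319.0]), ([0.561, -0.06, 0.195], 0.78, [334.0, 186.0]), ([0.528, 0.142, 0.013], 0.53, [243.0, 220.0])]
ring scene [([0.497, -0.184, 0.007], 0.88, [211.0, 233.0])]
ring top [([0.547, -0.193, 0.004], 0.87, [382.0, 210.0])]
```

View pics/c2.png

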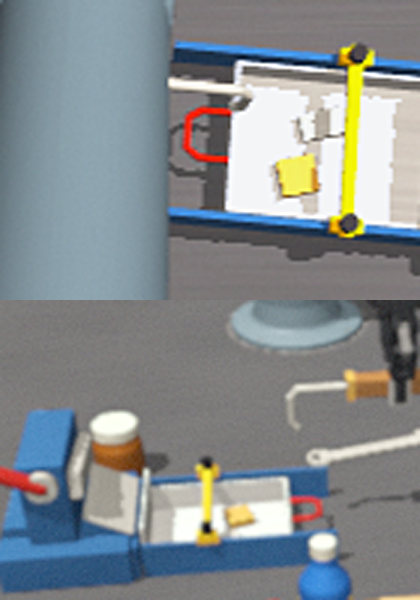

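The hook hangs over the tray, with its tip at about (238,101) in the top crop and (295,427) in the scene crop. The ring opening is at (209,134) in the top crop and (308,509) in the scene crop.

```bash
python3 - <<'E'
from h import *
np.set_printoptions(precision=4,suppress=True)
T=snapshot('top');S=snapshot('scene')
t=lambda x,y:(270+x/3,160+y/3); s=lambda x,y:(130+x/2.625,150+(y-300)/2.5)
print('tip',tri((T,*t(238,101)),(S,*s(295,427))))
print('ring',tri((T,*t(209,134)),(S,*s(308,509))))
for p in ([.5539,-.0911,.143],[.555,-.087,.03],[.5553,-.075,.03],[.5533,-.104,.03]):
  for C,n in((T,'T'),(S,'S')):
    u,v=proj(C,p); print(p,n,((u-270)*3,(v-160)*3) if n=='T' else ((u-130)*2.625,(v-150)*2.5+300))
# red ring pixels
for C in(T,S):
  h=cv2.cvtColor(C['img'],cv2.COLOR_RGB2HSV);m=cv2.inRange(h,(0,150,100),(8,255,255))|cv2.inRange(h,(172,150,100),(180,255,255))
  n,l,st,c=cv2.connectedComponentsWithStats(m)
  print([(st[i].tolist(),c[i].round(1).tolist()) for i in range(1,n) if 15<st[i,4]<400])
o=observe();print(o['eef_pos'],o['tool_rot'])
E
```

```text
tip (array([ 0.5567, -0.0937,  0.1453]), np.float64(0.0057196253729507075))
ring (array([ 0.5564, -0.0849,  0.029 ]), np.float64(0.007057968701545849))
[0.5539, -0.0911, 0.143] T (np.float64(230.07270654162232), np.float64(105.0503463731632))
[0.5539, -0.0911, 0.143] S (np.float64(294.3800659836333), np.float64(427.04949466547794))
[0.555, -0.087, 0.03] T (np.float64(207.4029760702453), np.float64(134.75876149694855))
[0.555, -0.087, 0.03] S (np.float64(302.81474007951385), np.float64(507.7465750683078))
[0.5553, -0.075, 0.03] T (np.float64(192.07677358674079), np.float64(134.69121826597308))
[0.5553, -0.075, 0.03] S (np.float64(313.2647830199455), np.float64(506.47212325762865))
[0.5533, -0.104, 0.03] T (np.float64(229.19279204283112), np.float64(136.4487966550469))
[0.5533, -0.104, 0.03] S (np.float64(287.7665759102362), np.float64(508.95097459705414))
[([226, 72, 1, 20, 20], [226.0, 81.5]), ([367, 86, 22, 4, 34], [375.6, 88.1]), ([460, 90, 12, 6, 28], [465.9, 91.4]), ([361, 92, 36, 12, 134], [377.8, 96.4]), ([376, 98, 10, 5, 30], [380.5, 100.1]), ([331, 196, 16, 18, 92], [336.6, 204.3])]
[([88, 211, 59, 17, 332], [116.0, 217.3]), ([241, 229, 12, 10, 47], [246.4, 233.1])]
[0.5665 0.0228 0.1903] [-3.1406 -0.0005  1.4686]
```

Call:
arm_command --plan '[{"tx":0.04,"ty":0,"tz":0.15,"wx":0,"wy":0,"wz":0},{"tx":0.04,"ty":0,"tz":0.35,"wx":0,"wy":0,"wz":0},{"tx":0.04,"ty":0,"tz":0.55,"wx":0,"wy":0,"wz":0},{"tx":0.04,"ty":0,"tz":0.7,"wx":0,"wy":0,"wz":0},{"tx":0.04,"ty":0,"tz":0.75,"wx":0,"wy":0,"wz":0},{"tx":0.04,"ty":0,"tz":0.75,"wx":0,"wy":0,"wz":0},{"tx":0.04,"ty":0,"tz":0.75,"wx":0,"wy":0,"wz":0}]'

```text
clock: 7.77
eef_pos: [0.5679, 0.0266, 0.1011]
tool_rot: [3.141, -0.0, 1.467]
contact_force: [-0.1, 0.3, -1.1]
finger_gap: 0.0195
grip_force: 59.0
```

```bash
python3 - <<'E'
from h import *
np.set_printoptions(precision=4,suppress=True)
S={c:snap(c,c+'3') for c in('scene','top')}
P=[]
for i in range(1): o=observe();print(o['eef_pos'],o['tool_rot'],o['contact_force'])
a=S['top']['img'][180:225,325:375,::-1];b=S['scene']['img'][200:245,220:270,::-1]
cv2.imwrite('pics/c3.png',np.hstack([cv2.resize(x,(400,360),interpolation=cv2.INTER_CUBIC) for x in(a,b)]))
for p in ([.5550,-.087,.051],):
  print((proj(S['top'],p)-[325,180])*8,(proj(S['scene'],p)-[220,200])*8+[400,0])
E
```

```text
[0.569  0.0264 0.1023] [ 3.1385 -0.0009  1.4663] [-0.1303 -0.4147 -1.7413]
[120.7474 185.1648] [600.3937 218.5934]
```

View pics/c3.png

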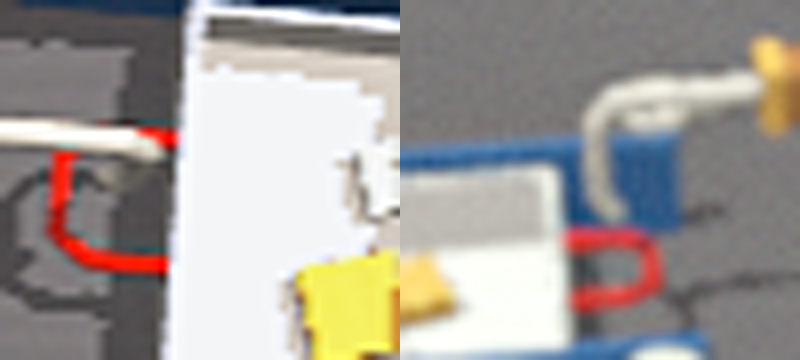

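The hook tip is at (112,178) in the left panel and (615,215) in the right one. It is above the ring opening, which spans u 72 to 172 and v 140 to 262, and will be centred in it after descent plus a 2 mm inward shift.

Call:
arm_command --plan '[{"tx":-0.02,"ty":0,"tz":0.05,"wx":0,"wy":0,"wz":0},{"tx":-0.02,"ty":0,"tz":0.1,"wx":0,"wy":0,"wz":0},{"tx":-0.02,"ty":0,"tz":0.15,"wx":0,"wy":0,"wz":0},{"tx":-0.02,"ty":0,"tz":0.2,"wx":0,"wy":0,"wz":0},{"tx":-0.02,"ty":0,"tz":0.25,"wx":0,"wy":0,"wz":0},{"tx":-0.02,"ty":0,"tz":0.31,"wx":0,"wy":0,"wz":0},{"tx":-0.02,"ty":0,"tz":0.31,"wx":0,"wy":0,"wz":0},{"tx":-0.02,"ty":0,"tz":0.31,"wx":0,"wy":0,"wz":0}]'

```text
clock: 8.53
eef_pos: [0.5666, 0.0238, 0.0626]
tool_rot: [-3.14, 0.001, 1.466]
contact_force: [-0.1, -0.3, -2.3]
finger_gap: 0.0193
grip_force: 59.1
```

```bash
python3 - <<'E'
from h import *
np.set_printoptions(precision=4,suppress=True)
S={c:snap(c,c+'4') for c in('scene','top')}
o=observe();print(o['eef_pos'],o['tool_rot'],o['contact_force'],o['ft_torque'])
a=S['top']['img'][180:225,325:375,::-1];b=S['scene']['img'][205:250,220:270,::-1]
cv2.imwrite('pics/c4.png',np.hstack([cv2.resize(x,(400,360),interpolation=cv2.INTER_CUBIC) for x in(a,b)]))
E
```

```text
[0.5675 0.0238 0.0635] [3.1414 0.0001 1.4659] [ 0.0418 -1.0755 -2.1159] [ 0.0477 -0.0218 -0.0058]
```

View pics/c4.png

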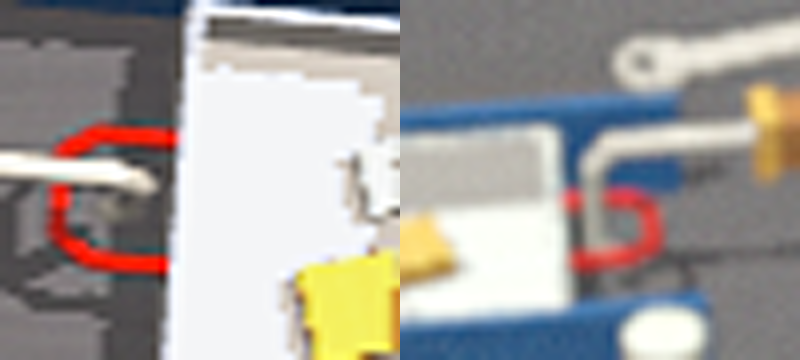

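The hook leg is down inside the ring, at about (115,205) in the left panel and (597,250) in the right one. I start a gentle pull along tool +x.

Call:
arm_command --plan '[{"tx":0.012,"ty":0,"tz":0,"wx":0,"wy":0,"wz":0},{"tx":0.024,"ty":0,"tz":0,"wx":0,"wy":0,"wz":0},{"tx":0.036,"ty":0,"tz":0,"wx":0,"wy":0,"wz":0},{"tx":0.048,"ty":0,"tz":0,"wx":0,"wy":0,"wz":0},{"tx":0.06,"ty":0,"tz":0,"wx":0,"wy":0,"wz":0},{"tx":0.072,"ty":0,"tz":0,"wx":0,"wy":0,"wz":0},{"tx":0.084,"ty":0,"tz":0,"wx":0,"wy":0,"wz":0},{"tx":0.096,"ty":0,"tz":0,"wx":0,"wy":0,"wz":0}]'

```text
clock: 9.3
eef_pos: [0.5685, 0.0355, 0.0635]
tool_rot: [-3.142, 0.0, 1.466]
contact_force: [-0.2, -1.0, -1.7]
finger_gap: 0.0194
grip_force: 59.1
```

Call:
arm_command --plan '[{"tx":0.012,"ty":0,"tz":0,"wx":0,"wy":0,"wz":0},{"tx":0.024,"ty":0,"tz":0,"wx":0,"wy":0,"wz":0},{"tx":0.036,"ty":0,"tz":0,"wx":0,"wy":0,"wz":0},{"tx":0.048,"ty":0,"tz":0,"wx":0,"wy":0,"wz":0},{"tx":0.06,"ty":0,"tz":0,"wx":0,"wy":0,"wz":0},{"tx":0.072,"ty":0,"tz":0,"wx":0,"wy":0,"wz":0},{"tx":0.084,"ty":0,"tz":0,"wx":0,"wy":0,"wz":0},{"tx":0.096,"ty":0,"tz":0,"wx":0,"wy":0,"wz":0}]'

```text
clock: 9.97
eef_pos: [0.5693, 0.0458, 0.0633]
tool_rot: [-3.141, 0.001, 1.465]
contact_force: [-1.2, -5.1, -3.4]
finger_gap: 0.0197
grip_force: 58.9
```

Call:
arm_command --plan '[{"tx":0.012,"ty":0,"tz":0,"wx":0,"wy":0,"wz":0},{"tx":0.024,"ty":0,"tz":0,"wx":0,"wy":0,"wz":0},{"tx":0.036,"ty":0,"tz":0,"wx":0,"wy":0,"wz":0},{"tx":0.048,"ty":0,"tz":0,"wx":0,"wy":0,"wz":0},{"tx":0.06,"ty":0,"tz":0,"wx":0,"wy":0,"wz":0},{"tx":0.072,"ty":0,"tz":0,"wx":0,"wy":0,"wz":0},{"tx":0.084,"ty":0,"tz":0,"wx":0,"wy":0,"wz":0},{"tx":0.096,"ty":0,"tz":0,"wx":0,"wy":0,"wz":0}]'

```text
clock: 10.63
eef_pos: [0.5709, 0.0584, 0.0635]
tool_rot: [-3.142, -0.0, 1.466]
contact_force: [-0.8, -5.0, -2.9]
finger_gap: 0.0191
grip_force: 58.9
```

Call:
arm_command --plan '[{"tx":0.012,"ty":0,"tz":0,"wx":0,"wy":0,"wz":0},{"tx":0.024,"ty":0,"tz":0,"wx":0,"wy":0,"wz":0},{"tx":0.036,"ty":0,"tz":0,"wx":0,"wy":0,"wz":0},{"tx":0.048,"ty":0,"tz":0,"wx":0,"wy":0,"wz":0},{"tx":0.06,"ty":0,"tz":0,"wx":0,"wy":0,"wz":0},{"tx":0.072,"ty":0,"tz":0,"wx":0,"wy":0,"wz":0},{"tx":0.084,"ty":0,"tz":0,"wx":0,"wy":0,"wz":0},{"tx":0.096,"ty":0,"tz":0,"wx":0,"wy":0,"wz":0}]'

```text
clock: 11.3
eef_pos: [0.5721, 0.0698, 0.0635]
tool_rot: [-3.142, 0.0, 1.466]
contact_force: [0.3, -5.0, -3.3]
finger_gap: 0.0195
grip_force: 58.9
```

```bash
python3 - <<'E'
from h import *
np.set_printoptions(precision=4,suppress=True)
T=snap('top','top5');o=observe();print(o['eef_pos'],o['contact_force'])
cv2.imwrite('pics/c5.png',cv2.resize(T['img'][160:260,320:430,::-1],(660,600),interpolation=cv2.INTER_CUBIC))
E
```

```text
[0.5721 0.0704 0.0634] [-0.1277 -3.5346 -3.202 ]
```

View pics/c5.png

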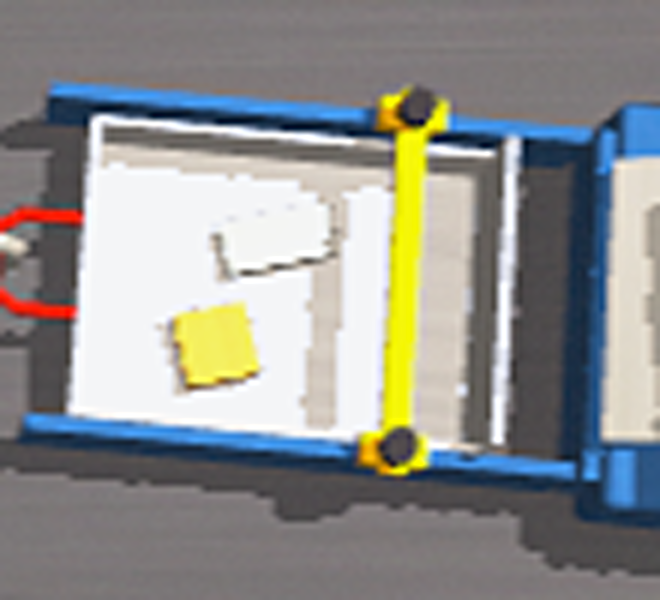

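The tray slides straight with the offcuts lying quietly. The lip is at u≈503 and the bar face at u≈417, so about 31 mm remain.

Call:
arm_command --plan '[{"tx":0.012,"ty":0,"tz":0,"wx":0,"wy":0,"wz":0},{"tx":0.024,"ty":0,"tz":0,"wx":0,"wy":0,"wz":0},{"tx":0.036,"ty":0,"tz":0,"wx":0,"wy":0,"wz":0},{"tx":0.048,"ty":0,"tz":0,"wx":0,"wy":0,"wz":0},{"tx":0.06,"ty":0,"tz":0,"wx":0,"wy":0,"wz":0},{"tx":0.072,"ty":0,"tz":0,"wx":0,"wy":0,"wz":0},{"tx":0.084,"ty":0,"tz":0,"wx":0,"wy":0,"wz":0},{"tx":0.096,"ty":0,"tz":0,"wx":0,"wy":0,"wz":0}]'

```text
clock: 12.02
eef_pos: [0.5733, 0.0813, 0.0635]
tool_rot: [-3.142, -0.0, 1.466]
contact_force: [-0.8, -4.3, -3.3]
finger_gap: 0.0192
grip_force: 58.9
```

Call:
arm_command --plan '[{"tx":0.012,"ty":0,"tz":0,"wx":0,"wy":0,"wz":0},{"tx":0.024,"ty":0,"tz":0,"wx":0,"wy":0,"wz":0},{"tx":0.036,"ty":0,"tz":0,"wx":0,"wy":0,"wz":0},{"tx":0.048,"ty":0,"tz":0,"wx":0,"wy":0,"wz":0},{"tx":0.06,"ty":0,"tz":0,"wx":0,"wy":0,"wz":0},{"tx":0.07,"ty":0,"tz":0,"wx":0,"wy":0,"wz":0},{"tx":0.08,"ty":0,"tz":0,"wx":0,"wy":0,"wz":0},{"tx":0.09,"ty":0,"tz":0,"wx":0,"wy":0,"wz":0}]'

```text
clock: 12.68
eef_pos: [0.5744, 0.092, 0.0634]
tool_rot: [-3.141, 0.0, 1.466]
contact_force: [-0.9, -5.0, -3.3]
finger_gap: 0.0191
grip_force: 58.9
```

```bash
python3 - <<'E'
from h import *
np.set_printoptions(precision=4,suppress=True)
T=snap('top','top6');o=observe();print(o['eef_pos'],o['contact_force'])
# profile along rows 6x-crop v~290 -> row 208: yellow extent & white lip
for r in(200,208,214):
  print(r,[(c,T['img'][r,c].tolist()) for c in range(384,404)])
E
```

```text
[0.5745 0.0924 0.0635] [ 0.1362 -4.7543 -3.2702]
200 [(384, [172, 154, 152]), (385, [198, 188, 0]), (386, [242, 244, 8]), (387, [245, 246, 10]), (388, [247, 248, 9]), (389, [238, 240, 4]), (390, [154, 153, 80]), (391, [95, 89, 95]), (392, [95, 90, 87]), (393, [120, 116, 118]), (394, [233, 236, 247]), (395, [230, 233, 243]), (396, [117, 112, 112]), (397, [124, 119, 120]), (398, [125, 119, 120]), (399, [123, 117, 119]), (400, [125, 119, 121]), (401, [126, 119, 122]), (402, [126, 120, 122]), (403, [124, 118, 121])]
208 [(384, [168, 147, 113]), (385, [228, 228, 0]), (386, [246, 248, 8]), (387, [245, 246, 10]), (388, [248, 249, 8]), (389, [224, 228, 26]), (390, [88, 82, 98]), (391, [97, 93, 92]), (392, [91, 85, 82]), (393, [192, 195, 208]), (394, [226, 228, 237]), (395, [171, 170, 178]), (396, [118, 114, 114]), (397, [122, 118, 119]), (398, [123, 120, 121]), (399, [125, 120, 123]), (400, [123, 119, 120]), (401, [122, 119, 119]), (402, [123, 119, 121]), (403, [126, 121, 121])]
214 [(384, [207, 197, 57]), (385, [242, 244, 4]), (386, [245, 246, 9]), (387, [246, 246, 9]), (388, [244, 246, 5]), (389, [192, 195, 62]), (390, [93, 88, 96]), (391, [95, 91, 89]), (392, [119, 117, 118]), (393, [233, 238, 247]), (394, [236, 239, 248]), (395, [141, 136, 142]), (396, [122, 116, 116]), (397, [125, 119, 120]), (398, [125, 119, 121]), (399, [124, 119, 120]), (400, [126, 120, 121]), (401, [127, 119, 122]), (402, [126, 119, 120]), (403, [124, 118, 119])]
```

Call:
arm_command --plan '[{"tx":0.005,"ty":0,"tz":0,"wx":0,"wy":0,"wz":0},{"tx":0.01,"ty":0,"tz":0,"wx":0,"wy":0,"wz":0},{"tx":0.015,"ty":0,"tz":0,"wx":0,"wy":0,"wz":0},{"tx":0.02,"ty":0,"tz":0,"wx":0,"wy":0,"wz":0},{"tx":0.025,"ty":0,"tz":0,"wx":0,"wy":0,"wz":0},{"tx":0.03,"ty":0,"tz":0,"wx":0,"wy":0,"wz":0},{"tx":0.034,"ty":0,"tz":0,"wx":0,"wy":0,"wz":0},{"tx":0.038,"ty":0,"tz":0,"wx":0,"wy":0,"wz":0}]'

```text
clock: 13.4
eef_pos: [0.5749, 0.0965, 0.0634]
tool_rot: [-3.141, 0.0, 1.466]
contact_force: [-0.2, -4.1, -4.2]
finger_gap: 0.0191
grip_force: 58.9
```

Call:
arm_command --plan '[{"tx":0.004,"ty":0,"tz":0,"wx":0,"wy":0,"wz":0},{"tx":0.008,"ty":0,"tz":0,"wx":0,"wy":0,"wz":0},{"tx":0.012,"ty":0,"tz":0,"wx":0,"wy":0,"wz":0},{"tx":0.015,"ty":0,"tz":0,"wx":0,"wy":0,"wz":0}]'

```text
clock: 13.73
eef_pos: [0.5751, 0.0983, 0.0635]
tool_rot: [-3.142, -0.0, 1.466]
contact_force: [-0.5, -4.9, -3.5]
finger_gap: 0.0192
grip_force: 58.9
```

Call:
arm_command --plan '[{"tx":0.003,"ty":0,"tz":0,"wx":0,"wy":0,"wz":0},{"tx":0.006,"ty":0,"tz":0,"wx":0,"wy":0,"wz":0},{"tx":0.009,"ty":0,"tz":0,"wx":0,"wy":0,"wz":0}]'

```text
clock: 13.98
eef_pos: [0.5752, 0.0993, 0.0635]
tool_rot: [-3.142, 0.0, 1.466]
contact_force: [-0.8, -4.5, -3.0]
finger_gap: 0.0187
grip_force: 58.9
```

Call:
arm_command --plan '[{"tx":0.003,"ty":0,"tz":0,"wx":0,"wy":0,"wz":0},{"tx":0.006,"ty":0,"tz":0,"wx":0,"wy":0,"wz":0},{"tx":0.009,"ty":0,"tz":0,"wx":0,"wy":0,"wz":0}]'

```text
clock: 14.23
eef_pos: [0.5753, 0.1001, 0.0634]
tool_rot: [-3.141, 0.0, 1.466]
contact_force: [0.0, -5.8, -3.6]
finger_gap: 0.0192
grip_force: 58.9
```

Call:
arm_command --plan '[{"tx":0.003,"ty":0,"tz":0,"wx":0,"wy":0,"wz":0},{"tx":0.006,"ty":0,"tz":0,"wx":0,"wy":0,"wz":0}]'

```text
clock: 14.4
eef_pos: [0.5753, 0.1002, 0.0633]
tool_rot: [-3.141, 0.001, 1.466]
contact_force: [-1.1, -5.9, -2.8]
finger_gap: 0.0193
grip_force: 58.9
```

Call:
arm_command --plan '[{"tx":0.003,"ty":0,"tz":0,"wx":0,"wy":0,"wz":0},{"tx":0.006,"ty":0,"tz":0,"wx":0,"wy":0,"wz":0}]'

```text
clock: 14.57
eef_pos: [0.575, 0.1004, 0.0632]
tool_rot: [-3.141, 0.002, 1.465]
contact_force: [-1.5, -7.4, -2.7]
finger_gap: 0.0192
grip_force: 58.9
```

Call:
arm_command --plan '[{"tx":0.003,"ty":0,"tz":0,"wx":0,"wy":0,"wz":0},{"tx":0.006,"ty":0,"tz":0,"wx":0,"wy":0,"wz":0},{"tx":0.006,"ty":0,"tz":0,"wx":0,"wy":0,"wz":0}]'

```text
clock: 14.82
eef_pos: [0.5751, 0.1004, 0.0631]
tool_rot: [-3.141, 0.003, 1.465]
contact_force: [-0.2, -7.6, -3.6]
finger_gap: 0.0194
grip_force: 58.9
```

Call:
arm_command --plan '[{"tx":0.004,"ty":0,"tz":0,"wx":0,"wy":0,"wz":0},{"tx":0.008,"ty":0,"tz":0,"wx":0,"wy":0,"wz":0},{"tx":0.008,"ty":0,"tz":0,"wx":0,"wy":0,"wz":0}]'

```text
clock: 15.07
eef_pos: [0.5751, 0.1005, 0.063]
tool_rot: [-3.141, 0.004, 1.464]
contact_force: [-0.7, -8.8, -5.1]
finger_gap: 0.0188
grip_force: 58.9
```

Call:
arm_command --plan '[{"tx":0.004,"ty":0,"tz":0,"wx":0,"wy":0,"wz":0},{"tx":0.008,"ty":0,"tz":0,"wx":0,"wy":0,"wz":0},{"tx":0.01,"ty":0,"tz":0,"wx":0,"wy":0,"wz":0},{"tx":0.01,"ty":0,"tz":0,"wx":0,"wy":0,"wz":0}]'

```text
clock: 15.4
eef_pos: [0.5751, 0.1006, 0.0629]
tool_rot: [-3.141, 0.005, 1.464]
contact_force: [-0.3, -8.7, -4.3]
finger_gap: 0.0192
grip_force: 58.8
```

```bash
python3 - <<'E'
from h import *
np.set_printoptions(precision=4,suppress=True)
for i in range(3):
  T=snapshot('top');o=observe();print(o['eef_pos'],o['contact_force'])
for r in(200,208,214): print(T['img'][r,384:398].tolist())
E
```

```text
[0.5751 0.1006 0.0629] [-1.5096 -9.8247 -5.0051]
[0.5751 0.1007 0.0629] [-1.9775 -9.7453 -4.5804]
[0.5751 0.1006 0.0629] [-0.6237 -9.3614 -3.919 ]
[[170, 155, 152], [199, 187, 0], [242, 244, 8], [246, 248, 10], [241, 233, 6], [215, 176, 0], [234, 240, 248], [234, 237, 250], [142, 138, 145], [122, 116, 117], [125, 119, 120], [126, 122, 122], [126, 120, 121], [124, 119, 121]]
[[166, 145, 110], [227, 228, 0], [246, 248, 8], [245, 247, 8], [242, 233, 0], [216, 177, 156], [236, 242, 255], [229, 233, 244], [117, 109, 111], [126, 119, 119], [123, 120, 119], [124, 119, 120], [122, 120, 120], [124, 119, 120]]
[[206, 197, 52], [242, 245, 4], [245, 248, 9], [241, 234, 7], [224, 154, 0], [221, 205, 207], [222, 226, 240], [172, 169, 180], [120, 113, 114], [125, 119, 120], [124, 118, 120], [124, 120, 121], [125, 118, 119], [126, 119, 120]]
```

Call:
arm_command --plan '[{"tx":0.004,"ty":0,"tz":0,"wx":0,"wy":0,"wz":0},{"tx":0.007,"ty":0,"tz":0,"wx":0,"wy":0,"wz":0},{"tx":0.007,"ty":0,"tz":0,"wx":0,"wy":0,"wz":0},{"tx":0.007,"ty":0,"tz":0,"wx":0,"wy":0,"wz":0},{"tx":0.007,"ty":0,"tz":0,"wx":0,"wy":0,"wz":0},{"tx":0.007,"ty":0,"tz":0,"wx":0,"wy":0,"wz":0},{"tx":0.007,"ty":0,"tz":0,"wx":0,"wy":0,"wz":0},{"tx":0.007,"ty":0,"tz":0,"wx":0,"wy":0,"wz":0}]'

```text
clock: 16.22
eef_pos: [0.5751, 0.1007, 0.0628]
tool_rot: [-3.141, 0.006, 1.463]
contact_force: [-0.9, -10.4, -5.7]
finger_gap: 0.019
grip_force: 58.7
```

Call:
arm_command --plan '[{"tx":-0.01,"ty":0,"tz":0,"wx":0,"wy":0,"wz":0},{"tx":-0.02,"ty":0,"tz":0,"wx":0,"wy":0,"wz":0},{"tx":-0.03,"ty":0,"tz":0,"wx":0,"wy":0,"wz":0},{"tx":-0.04,"ty":0,"tz":0,"wx":0,"wy":0,"wz":0},{"tx":-0.05,"ty":0,"tz":0,"wx":0,"wy":0,"wz":0},{"tx":-0.05,"ty":0,"tz":0,"wx":0,"wy":0,"wz":0}]'

```text
clock: 16.72
eef_pos: [0.575, 0.1001, 0.0635]
tool_rot: [-3.141, -0.001, 1.466]
contact_force: [-1.3, -4.5, -2.5]
finger_gap: 0.0189
grip_force: 59.0
```

Call:
arm_command --plan '[{"tx":-0.01,"ty":0,"tz":0,"wx":0,"wy":0,"wz":0},{"tx":-0.02,"ty":0,"tz":0,"wx":0,"wy":0,"wz":0},{"tx":-0.03,"ty":0,"tz":0,"wx":0,"wy":0,"wz":0},{"tx":-0.04,"ty":0,"tz":0,"wx":0,"wy":0,"wz":0},{"tx":-0.045,"ty":0,"tz":0,"wx":0,"wy":0,"wz":0},{"tx":-0.045,"ty":0,"tz":0,"wx":0,"wy":0,"wz":0}]'

```text
clock: 17.22
eef_pos: [0.5751, 0.0948, 0.0638]
tool_rot: [3.141, -0.001, 1.466]
contact_force: [0.1, 0.1, -1.9]
finger_gap: 0.019
grip_force: 59.1
```

```bash
python3 - <<'E'
from h import *
np.set_printoptions(precision=4,suppress=True)
S={c:snap(c,c+'7') for c in('scene','top')};o=observe();print(o['eef_pos'],o['tool_rot'],o['contact_force'])
T=S['top']
for r in(200,208,214): print(T['img'][r,384:398].tolist())
C=S['scene']
h=cv2.cvtColor(C['img'],cv2.COLOR_RGB2HSV);m=cv2.inRange(h,(0,150,100),(8,255,255))|cv2.inRange(h,(172,150,100),(180,255,255))
n,l,st,c=cv2.connectedComponentsWithStats(m)
print([(st[i].tolist()) for i in range(1,n) if 15<st[i,4]<100])
a=T['img'][175:225,290:350,::-1];b=C['img'][200:250,230:290,::-1]
cv2.imwrite('pics/c7.png',np.hstack([cv2.resize(x,(400,333),interpolation=cv2.INTER_CUBIC) for x in(a,b)]))
E
```

```text
[0.5749 0.0945 0.0636] [ 3.1412 -0.0005  1.4662] [ 0.9014  0.2057 -2.2794]
[[173, 156, 153], [198, 190, 0], [242, 244, 8], [246, 248, 10], [242, 233, 6], [215, 175, 0], [234, 241, 248], [233, 236, 250], [140, 138, 141], [120, 116, 117], [125, 121, 120], [126, 119, 122], [125, 121, 122], [125, 119, 120]]
[[167, 145, 110], [227, 228, 0], [246, 248, 8], [245, 248, 8], [242, 233, 0], [216, 175, 155], [235, 241, 255], [228, 232, 243], [118, 110, 111], [125, 118, 120], [123, 119, 121], [122, 118, 119], [123, 119, 120], [122, 117, 119]]
[[209, 197, 53], [242, 244, 4], [246, 248, 9], [241, 234, 7], [223, 152, 0], [220, 204, 206], [222, 226, 240], [169, 169, 179], [121, 116, 116], [123, 118, 119], [126, 119, 121], [124, 118, 120], [125, 118, 119], [126, 120, 121]]
[[263, 228, 10, 9, 23]]
```

Call:
arm_command --plan '[{"tx":-0.013,"ty":0,"tz":0,"wx":0,"wy":0,"wz":0},{"tx":-0.026,"ty":0,"tz":0,"wx":0,"wy":0,"wz":0},{"tx":-0.04,"ty":0,"tz":0,"wx":0,"wy":0,"wz":0},{"tx":-0.04,"ty":0,"tz":0,"wx":0,"wy":0,"wz":0}]'

```text
clock: 17.65
eef_pos: [0.5741, 0.0886, 0.0635]
tool_rot: [-3.142, 0.0, 1.465]
contact_force: [-0.5, 0.6, -2.2]
finger_gap: 0.019
grip_force: 59.1
```

Call:
arm_command --plan '[{"tx":0,"ty":0,"tz":-0.03,"wx":0,"wy":0,"wz":0},{"tx":0,"ty":0,"tz":-0.06,"wx":0,"wy":0,"wz":0},{"tx":0,"ty":0,"tz":-0.09,"wx":0,"wy":0,"wz":0},{"tx":0,"ty":0,"tz":-0.12,"wx":0,"wy":0,"wz":0}]'

```text
clock: 17.98
eef_pos: [0.5744, 0.0895, 0.0785]
tool_rot: [3.141, -0.0, 1.466]
contact_force: [-0.2, 0.1, -3.0]
finger_gap: 0.0194
grip_force: 59.1
```

Call:
arm_command --plan '[{"tx":0,"ty":0,"tz":-0.1,"wx":0,"wy":0,"wz":0},{"tx":0,"ty":0,"tz":-0.3,"wx":0,"wy":0,"wz":0},{"tx":0,"ty":0,"tz":-0.5,"wx":0,"wy":0,"wz":0},{"tx":0,"ty":0,"tz":-0.7,"wx":0,"wy":0,"wz":0},{"tx":0,"ty":0,"tz":-0.9,"wx":0,"wy":0,"wz":0},{"tx":0,"ty":0,"tz":-0.95,"wx":0,"wy":0,"wz":0}]'

```text
clock: 18.48
eef_pos: [0.5773, 0.0894, 0.1972]
tool_rot: [3.133, -0.004, 1.465]
contact_force: [0.6, -0.1, -0.5]
finger_gap: 0.0191
grip_force: 59.2
```

Call:
arm_command --plan '[{"tx":0.11,"ty":-0.065,"tz":0,"wx":0,"wy":0,"wz":-0.015},{"tx":0.22,"ty":-0.13,"tz":0,"wx":0,"wy":0,"wz":-0.03},{"tx":0.33,"ty":-0.2,"tz":0,"wx":0,"wy":0,"wz":-0.045},{"tx":0.44,"ty":-0.265,"tz":0,"wx":0,"wy":0,"wz":-0.06},{"tx":0.55,"ty":-0.33,"tz":0,"wx":0,"wy":0,"wz":-0.075},{"tx":0.66,"ty":-0.4,"tz":0,"wx":0,"wy":0,"wz":-0.09},{"tx":0.77,"ty":-0.465,"tz":0,"wx":0,"wy":0,"wz":-0.105},{"tx":0.855,"ty":-0.517,"tz":0,"wx":0,"wy":0,"wz":-0.117}]'

```text
clock: 19.15
eef_pos: [0.522, 0.1991, 0.1914]
tool_rot: [-3.141, -0.001, 2.207]
contact_force: [-0.6, -0.0, -2.5]
finger_gap: 0.0193
grip_force: 59.2
```

Call:
arm_command --plan '[{"tx":0.12,"ty":0.024,"tz":0,"wx":0,"wy":0,"wz":-0.015},{"tx":0.25,"ty":0.048,"tz":0,"wx":0,"wy":0,"wz":-0.03},{"tx":0.37,"ty":0.072,"tz":0,"wx":0,"wy":0,"wz":-0.045},{"tx":0.5,"ty":0.096,"tz":0,"wx":0,"wy":0,"wz":-0.06},{"tx":0.62,"ty":0.12,"tz":0,"wx":0,"wy":0,"wz":-0.075},{"tx":0.75,"ty":0.144,"tz":0,"wx":0,"wy":0,"wz":-0.09},{"tx":0.88,"ty":0.168,"tz":0,"wx":0,"wy":0,"wz":-0.105},{"tx":0.981,"ty":0.189,"tz":0,"wx":0,"wy":0,"wz":-0.117}]'

```text
clock: 19.82
eef_pos: [0.4709, 0.3073, 0.1913]
tool_rot: [-3.141, -0.001, 2.942]
contact_force: [-1.2, -0.1, -2.7]
finger_gap: 0.0194
grip_force: 59.2
```

```bash
python3 - <<'E'
from h import *
np.set_printoptions(precision=4,suppress=True)
P=[]
for i in range(6):
  s=snapshot('scene');o=observe();P.append(np.r_[o['eef_pos'],o['tool_rot']%(2*np.pi)])
p=np.mean(P,0);print(p,np.std(P,0)); d=np.array([.4721,.3065])-p[:2];y=p[5]
print('tx,ty',np.array([np.cos(y)*d[0]+np.sin(y)*d[1],np.sin(y)*d[0]-np.cos(y)*d[1]])/.12,'wz',-(2.936-y)/2/np.pi,'tz',(p[2]-.0712)/.12)
cv2.imwrite('pics/c8.png',cv2.resize(s['img'][140:240,310:410,::-1],(600,600),interpolation=cv2.INTER_CUBIC))
E
```

```text
[0.4713 0.307  0.1914 3.142  4.1879 2.9377] [0.0013 0.0022 0.0001 0.0012 2.9612 0.0051]
tx,ty [-0.0071 -0.0027] wz 0.0002679262271549366 tz 1.002013257745782
```

View pics/c8.png

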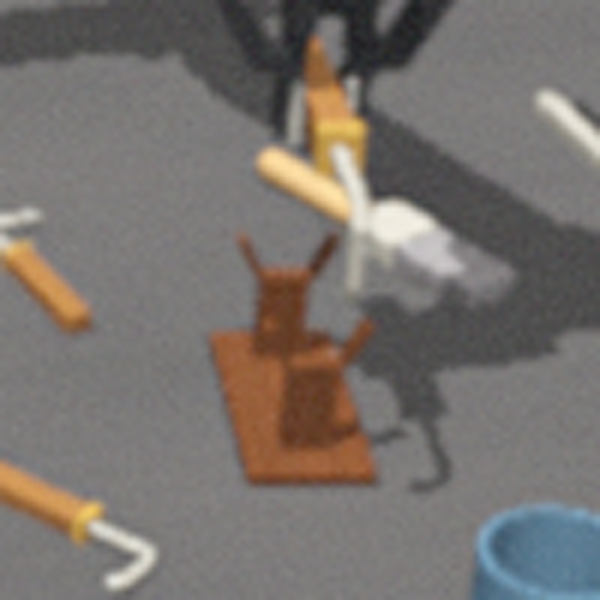

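The tool is held level and aligned over the rest posts at (280,310) and (315,395). I lower it.

Call:
arm_command --plan '[{"tx":-0.007,"ty":-0.003,"tz":0.15,"wx":0,"wy":0,"wz":0},{"tx":-0.007,"ty":-0.003,"tz":0.35,"wx":0,"wy":0,"wz":0},{"tx":-0.007,"ty":-0.003,"tz":0.55,"wx":0,"wy":0,"wz":0},{"tx":-0.007,"ty":-0.003,"tz":0.7,"wx":0,"wy":0,"wz":0},{"tx":-0.007,"ty":-0.003,"tz":0.8,"wx":0,"wy":0,"wz":0},{"tx":-0.007,"ty":-0.003,"tz":0.87,"wx":0,"wy":0,"wz":0},{"tx":-0.007,"ty":-0.003,"tz":0.92,"wx":0,"wy":0,"wz":0},{"tx":-0.007,"ty":-0.003,"tz":0.92,"wx":0,"wy":0,"wz":0}]'

```text
clock: 20.78
eef_pos: [0.4729, 0.3052, 0.0807]
tool_rot: [-3.14, -0.001, 2.935]
contact_force: [-0.3, -0.6, -2.3]
finger_gap: 0.0195
grip_force: 59.2
```

Call:
arm_command --plan '[{"tx":0,"ty":0,"tz":0.02,"wx":0,"wy":0,"wz":0},{"tx":0,"ty":0,"tz":0.04,"wx":0,"wy":0,"wz":0},{"tx":0,"ty":0,"tz":0.06,"wx":0,"wy":0,"wz":0},{"tx":0,"ty":0,"tz":0.075,"wx":0,"wy":0,"wz":0},{"tx":0,"ty":0,"tz":0.075,"wx":0,"wy":0,"wz":0}]'

```text
clock: 21.2
eef_pos: [0.4728, 0.3059, 0.0724]
tool_rot: [3.142, -0.0, 2.936]
contact_force: [0.6, -0.3, -2.4]
finger_gap: 0.0192
grip_force: 59.2
```

Call:
arm_command --plan '[{"tx":0,"ty":0,"tz":0.005,"wx":0,"wy":0,"wz":0},{"tx":0,"ty":0,"tz":0.01,"wx":0,"wy":0,"wz":0},{"tx":0,"ty":0,"tz":0.013,"wx":0,"wy":0,"wz":0},{"tx":0,"ty":0,"tz":0.013,"wx":0,"wy":0,"wz":0}]'

```text
clock: 21.53
eef_pos: [0.4731, 0.3061, 0.0712]
tool_rot: [3.141, 0.0, 2.936]
contact_force: [0.4, -0.0, -1.0]
finger_gap: 0.0192
grip_force: 59.5
```

Touching down; I release slowly in place and then rise.

Call:
arm_command --plan '[{"tx":0,"ty":0,"tz":0.003,"wx":0,"wy":0,"wz":0},{"tx":0,"ty":0,"tz":0.005,"wx":0,"wy":0,"wz":0},{"tx":0,"ty":0,"tz":0.005,"wx":0,"wy":0,"wz":0}]'

```text
clock: 21.78
eef_pos: [0.4731, 0.3061, 0.0712]
tool_rot: [3.141, -0.0, 2.936]
contact_force: [-2.2, -1.2, 5.1]
finger_gap: 0.0194
grip_force: 60.1
```

Call:
arm_command --plan '[{"tx":0,"ty":0,"tz":0,"wx":0,"wy":0,"wz":0},{"tx":0,"ty":0,"tz":0,"wx":0,"wy":0,"wz":0},{"tx":0,"ty":0,"tz":0,"wx":0,"wy":0,"wz":0},{"tx":0,"ty":0,"tz":0,"wx":0,"wy":0,"wz":0},{"tx":0,"ty":0,"tz":0,"wx":0,"wy":0,"wz":0},{"tx":0,"ty":0,"tz":0,"wx":0,"wy":0,"wz":0},{"tx":0,"ty":0,"tz":0,"wx":0,"wy":0,"wz":0},{"tx":0,"ty":0,"tz":0,"wx":0,"wy":0,"wz":0}]' --claw -1

```text
clock: 22.45
eef_pos: [0.4729, 0.3058, 0.0702]
tool_rot: [-3.142, -0.0, 2.936]
contact_force: [-0.1, 0.4, 0.2]
finger_gap: 0.0851
grip_force: 0.0
```

Call:
arm_command --plan '[{"tx":0,"ty":0,"tz":-0.15,"wx":0,"wy":0,"wz":0},{"tx":0,"ty":0,"tz":-0.35,"wx":0,"wy":0,"wz":0},{"tx":0,"ty":0,"tz":-0.6,"wx":0,"wy":0,"wz":0},{"tx":0,"ty":0,"tz":-0.85,"wx":0,"wy":0,"wz":0},{"tx":0,"ty":0,"tz":-1,"wx":0,"wy":0,"wz":0},{"tx":0,"ty":0,"tz":-1,"wx":0,"wy":0,"wz":0}]'

```text
clock: 22.95
eef_pos: [0.4761, 0.3078, 0.1957]
tool_rot: [3.134, 0.006, 2.936]
contact_force: [0.9, 0.8, 0.9]
finger_gap: 0.0855
grip_force: 0.0
```

Call:
arm_command --plan '[{"tx":0.3,"ty":0.2,"tz":-0.2,"wx":0,"wy":0,"wz":0},{"tx":0.6,"ty":0.4,"tz":-0.3,"wx":0,"wy":0,"wz":0},{"tx":0.9,"ty":0.6,"tz":-0.4,"wx":0,"wy":0,"wz":0},{"tx":0.9,"ty":0.8,"tz":-0.4,"wx":0,"wy":0,"wz":0},{"tx":0.9,"ty":0.8,"tz":-0.4,"wx":0,"wy":0,"wz":0}]'

```text
clock: 23.37
eef_pos: [0.3813, 0.4311, 0.2393]
tool_rot: [3.134, -0.002, 2.949]
contact_force: [-0.3, 1.1, 0.2]
finger_gap: 0.0855
grip_force: 0.0
```

```bash
python3 - <<'E'
from h import *
np.set_printoptions(precision=4,suppress=True)
S={c:snap(c,c+'9') for c in('scene','top')}
for c,(u,v,U,V) in(('top',(130,180,210,290)),('scene',(335,165,385,235))):
  a=cv2.imread(f'pics/{c}0.png')[v:V,u:U].astype(int);b=S[c]['img'][v:V,u:U,::-1].astype(int)
  h=[]
  for x in(a,b):
    m=cv2.inRange(cv2.cvtColor(x.astype(np.uint8),cv2.COLOR_BGR2HSV),(10,130,160),(20,255,255)); q=np.argwhere(m); h.append((q.mean(0).round(2),len(q)))
  M=np.abs(a-b).max(2)>60; print(c,M.sum(),h)
T=S['top']
for r in(200,208,214): print(T['img'][r,386:394].tolist())
for t in['hook','hammer','wrench','oil','screws','mug','brush']: print(t,[(np.round(r['xyz'],3).tolist()) for r in look_for('top',t)])
E
```

```text
top 139 [(array([67.19, 36.06]), 652), (array([67.69, 37.27]), 655)]
scene 0 [(array([24.1, 25. ]), 124), (array([24.26, 24.42]), 121)]
[[243, 245, 8], [246, 248, 10], [242, 234, 6], [215, 177, 0], [235, 241, 248], [234, 238, 250], [142, 139, 144], [122, 117, 118]]
[[246, 248, 8], [245, 248, 8], [242, 234, 0], [218, 180, 158], [236, 242, 255], [230, 234, 245], [117, 109, 110], [124, 118, 118]]
[[246, 249, 9], [242, 234, 7], [224, 154, 0], [221, 207, 207], [222, 225, 240], [173, 171, 181], [119, 114, 115], [126, 120, 122]]
hook [[0.298, 0.21, 0.014], [0.568, -0.123, 0.014], [0.475, 0.303, 0.088], [0.526, 0.142, 0.016]]
hammer [[0.747, 0.101, 0.023]]
wrench [[0.404, 0.036, 0.008]]
oil [[0.741, -0.093, 0.085], [0.406, 0.034, 0.005]]
screws [[0.373, -0.28, 0.076], [0.535, -0.1, 0.012]]
mug [[0.745, 0.328, 0.046], [0.473, 0.303, 0.087]]
brush [[0.306, 0.44, 0.019], [0.562, -0.123, 0.001]]
```

The hook is back within about 2 mm of where it started, the tray lip is still at the bar, and the bystanders have not moved. I hand the job in.

Call:
arm_command --plan '[{"tx":0,"ty":0,"tz":0,"wx":0,"wy":0,"wz":0},{"tx":0,"ty":0,"tz":0,"wx":0,"wy":0,"wz":0},{"tx":0,"ty":0,"tz":0,"wx":0,"wy":0,"wz":0}]'

```text
clock: 24.07
eef_pos: [0.3869, 0.4217, 0.2383]
tool_rot: [3.142, -0.0, 2.936]
contact_force: [0.1, -0.1, -1.4]
finger_gap: 0.0853
grip_force: 0.0
```

```bash
python3 -c "
from station import *
print(finish_job())"
```

```text
the job is handed in; nothing more can be done
None
```

The job is handed in after about 24 s of robot time, with no verdict returned: I dragged the tray out to the stop bar and held it there with a measured pull of about 10 N. I then unhooked without moving it and put the hook back in its rest within about 2 mm of its start.

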